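# Load the desk caddy and offer it turned, ball resting in its dish

### The job

Get the wooden desk caddy ready to hand over: stand the glue stick and the small correction-fluid bottle that are on the worktop just left of it (not anything by the stapler at the far left end) upright in its two square cells, one in each (either way round), while the caddy stays where it is on its cork mat. Then take the caddy by its handle, lift it straight up about 12 cm, turn it a quarter turn in the air (either way, drawing it back towards you so that it clears the monitor behind) so that it lies square across the mat's length, keeping it level so that the loose ball, which the gripper must not touch, stays in the middle of the dish, and finish still holding it up there, level and still. Leave the other things on the desk where they are.

Things in the scene. Friction and masses are not known exactly. Their poses are not given: they have to be found in the camera images.
- mat: thin cork mat, 262 x 126 x 3 mm, fixed to the worktop; origin at the centre of its underside, on the worktop, x along its length (roughly left to right of the robot), z up. Behind it hang the screens of two monitors, from 0.10 to 0.43 m above the worktop: the middle one's face at about world x = 0.64 m for y from -0.28 to +0.25 m, the left one's at about x = 0.58 m for y from 0.26 to 0.80 m; keep arm and caddy clear of them
- caddy: loose plywood desk caddy, about 0.35 kg, standing on the mat with its long side along the mat's. Base plate 234 x 104 x 6 mm. Origin under the handle, on the underside of the base plate (3 mm above the worktop at the start); x runs along its length towards the dish, y across, z up. The plate reaches from x = -108 to x = +126 mm. Two square open cells stand side by side at x = -80, y = +23 and -23 mm, the round dish at x = +78 mm, the handle between them
- grip (a point): centre of the caddy's handle bar, 97 mm above the caddy's underside; the bar is 60 mm long (along the caddy's x), 14 mm thick (along y) and 22 mm high, its top 108 mm above the caddy's underside, on two posts 14 mm thick along y; free on both its long sides. About over the caddy's centre of mass, also when loaded. A firm grip (30 N or more) keeps the caddy from swinging
- cell_a (a point): centre of the floor of the cell at the caddy's +y side, 6 mm above the caddy's underside; the cell is 42 mm (x) by 42 mm (y) inside, with 4 mm walls whose rims are 26 mm above its floor
- cell_b (a point): centre of the floor of the cell at the caddy's -y side, the same size as cell_a
- dish (a point): lowest point of the dish's inside, 10 mm above the caddy's underside; the dish is 92 mm across, about 11 mm deep, gently coned: if it tilts more than about 6 degrees, or is jerked, the ball rolls outward
- ball_center (a point): centre of the loose dark grey ball, 34 mm diameter, 40 g, that rests at the middle of the dish
- glue_stick: glue stick standing upright on the worktop left of the caddy, 27 mm round, 96 mm high, 30 g; origin at the centre of its underside, z up
- correction_bottle: correction-fluid bottle standing upright on the worktop left of the caddy, 74 mm high, about 40 g: body 31 mm round up to 44 mm, then a cap about 22 mm round; origin at the centre of its underside, z up
- battery: block battery, 28 x 31 x 47 mm, standing; a bystander, to be left where it is; origin at the centre of its underside
- clip_tin: round tin with a lid, 66 mm across, 30 mm high; a bystander, to be left where it is; origin at the centre of its underside
- eraser: eraser in a card sleeve, 34 x 46 x 12 mm, lying flat; a bystander, to be left where it is; origin at the centre of its underside
- calculator: desk calculator, 148 x 102 x 16 mm, lying flat; a bystander, to be left where it is; origin at the centre of its underside
Mind the look-alikes: they are no part of the job. What is shaped like the glue_stick but green is not meant.

How it is judged:
On the way, in this order (a step that is already met when the one before it is completed fails the run):
1. glue stick and bottle stand in the cells, one in each, let go, while the caddy is still on its mat ((horizontal distance between glue_stick and cell_a below 0.013 m or horizontal distance between glue_stick and cell_b below 0.013 m) and z of glue_stick in the frame of caddy between 0 and 0.014 m and angle between the z axis of each of glue_stick, correction_bottle and the z axis of caddy, either way round below 0.3 rad and (horizontal distance between correction_bottle and cell_a below 0.013 m or horizontal distance between correction_bottle and cell_b below 0.013 m) and z of correction_bottle in the frame of caddy between 0 and 0.014 m and height (world z) of caddy below 0.012 m and distance of caddy from where it was at the start of the episode below 0.03 m and contact force between the fingers and glue_stick below 0.1 N and contact force between the fingers and correction_bottle below 0.1 N), for 0.2 s.
2. the caddy is lifted off the mat by the gripper, not yet turned (height (world z) of caddy above 0.04 m and angle between the x axis of caddy and the x axis of mat, either way round below 0.5 rad and contact force between the fingers and caddy above 0.5 N), for 0.1 s.
3. the caddy is turned a quarter turn in the air, level, the ball in the middle of the dish (height (world z) of caddy above 0.06 m and angle between the x axis of caddy and the y axis of mat, either way round below 0.2 rad and angle between caddy's own z axis and vertical below 0.12 rad and horizontal distance between ball_center and dish below 0.013 m), for 0.2 s.
At the end, for the whole second after the job is handed in: the gripper holds the caddy with its underside more than 80 mm above the worktop, still, level within 0.12 rad, its length square across the mat's (within 0.2 rad); glue stick and bottle stand one in each cell; the ball is within 13 mm of the middle of the dish ((horizontal distance between glue_stick and cell_a below 0.013 m or horizontal distance between glue_stick and cell_b below 0.013 m) and z of glue_stick in the frame of caddy between 0 and 0.014 m and angle between the z axis of each of glue_stick, correction_bottle and the z axis of caddy, either way round below 0.3 rad and (horizontal distance between correction_bottle and cell_a below 0.013 m or horizontal distance between correction_bottle and cell_b below 0.013 m) and z of correction_bottle in the frame of caddy between 0 and 0.014 m and horizontal distance between ball_center and dish below 0.013 m and angle between caddy's own z axis and vertical below 0.12 rad and height (world z) of caddy above 0.08 m and angle between the x axis of caddy and the y axis of mat, either way round below 0.2 rad and contact force between the fingers and caddy above 0.5 N and linear speed of caddy below 0.03 m/s and angular speed of caddy below 0.15 rad/s and contact force between caddy and mat below 0.05 N); the arm keeps its last pose, push and grip.
It fails at once if the ball rolled out to the rim of the dish (more than 26 mm from its middle) (horizontal distance between ball_center and dish above 0.026 m).
It fails at once if the caddy was tipped (more than 0.3 rad) (angle between caddy's own z axis and vertical above 0.3 rad).
It fails at once if the gripper touched the ball (contact force between the fingers and ball above 0.3 N).
It fails at once if the caddy was turned on the mat instead of in the air (more than 0.6 rad while less than 20 mm above the worktop) (height (world z) of caddy below 0.02 m and angle between the x axis of caddy and the x axis of mat, either way round above 0.6 rad).
It fails at once if a bystander was moved more than 30 mm (distance of any of battery, clip_tin, eraser, calculator from where it was at the start of the episode above 0.03 m).
It also fails if it takes over 72 s, if anything falls off the work surface, if the arm or the gripper's body presses on something with over 40 N, if the wrist force passes 120 N, or if a joint passes its speed limit or range.

### The arm

A 7-joint arm with a two-finger parallel gripper is mounted at the origin on a cart in front of the work surface, level with it; the furniture and walls round the work are solid. World frame = base frame: x ahead of the robot, y to its left, z up, the work surface at z = 0. Lengths are in m, angles in rad, forces in N, time in s.
With the tool pointing down it reaches from about 0.425 to 1.025 m from the base axis. Payload 9.4 kg.
Tool frame: the origin (TCP) lies midway between the tips of the shut fingers; the grasp point (between the pads) lies 19 mm behind it (env.grip_point_offset is the distance from the TCP to the grasp point, in m); z points along the fingers, y is the direction in which the jaws open and shut (so a half turn about z gives the same grasp; the last joint's range is limited). The gripper opens to 85 mm and grips with 20 to 120 N. Pads are 22 mm wide; open, the fingers measure 114 mm over their backs; the gripper's body (76 mm by 85 mm) begins 54 mm behind the grasp point. The pads swing forward as they close: fully open they stand 13 mm farther back than shut.
Start: joints at [1.266, 0.599, -0.003, 1.599, 0.002, 0.943, -0.08], TCP at [0.164, -0.706, 0.21] pointing down, gripper open.
Joint ranges: [-2.57, 2.57], [-0.35, 1.97], [-1.29, 1.29], [0.11, 2.56], [-1.05, 4.19], [0.11, 1.86], [-2.63, 2.63]. Speed limits (rad/s): [2.22, 2.22, 3.01, 3.01, 3.14, 3.14, 3.14].

### API

Orientations are given as a 3x3 rotation matrix whose columns are the frame's x, y, z axes.
In Python, from rig import env gives the robot as it stands.
- The arm moves only by the tool play_rows, never from a script. Its argument "motion" is text: rows parted by semicolons, each of 7 numbers parted by spaces: the closure in counts, from 0 (fully open) to 255 (shut), then the shift along the tool's x, y, z in mm, then the turn, a rotation vector about the tool's x, y, z in rad. In form: hand dx dy dz wx wy wz; .... A call has 1 to 20 rows; each row shifts and turns the commanded pose from where the row before left it, along the tool's axes as they then stand; what a row does not reach is not made up. A row lasts 1/10 s, in which the tool goes at most 50 mm and 8.59 degrees, less where a joint would pass 70% of its speed; a pose out of reach is approached as far as the arm can. A call is refused whole if a number of a shift passes 50 or a number of a turn 0.15, either way. A call with a gripper value outside its range is refused whole. The fingers move at their own pace and stop on an object; "grip_force" is the grip in N (left out, the last holds). Time passes only in rows, so rows that do not move let the fingers close. It gives the time, the measured TCP pose, the force and the opening at its end, in the units of the state.
- env.sense(): the state, without advancing time (a new reading comes with each control period).
- env.read_camera(name): name is "scene" or "top"; returns the picture (400x640x3 uint8, red, green, blue); there is no depth.
- env.camera_model(name): a dict with "mtx" (3x3 intrinsics, pixels), "rvec" (rotation vector, rad) and "tvec" (3), from world to camera coordinates, as OpenCV has them. Camera axes: x right, y down, z forward; pixel columns grow to the right and rows downward; lengths in m; the calibration is good to about 2 mm. A picture is of the moment at which its call begins. camera_model takes no time and is no camera call.
- env.finish_job(): hands the job in, once; it reports no verdict.
The state is a dict: "time_s": time; "joint_pos": joint angles; "dq": joint speeds; "tau": joint torques, N m; "tool_pos": TCP position; "orientation": TCP orientation; "force": force on the tool from outside, world axes, zero at the start; "wrist_torque": the same for the moment, N m; "opening": opening from 0.0 (shut) to 1.0 (fully open).
Only numpy, scipy, OpenCV 4.12 (cv2) and the standard library are available. Lean on these libraries where they do the work, as an engineer would, in place of code of your own. Each camera call takes 0.05 s, during which the arm holds its last target.

## Working session

There is one attempt and no reset: what is moved stays moved. The work goes in short steps, Python scripts to look and compute and a tool call to move; the robot and the scene stay as the last step left them, time stands still between calls to the robot, and variables do not carry over. Pictures are saved under pics/ and viewed, and the job is handed in when it is done.

Besides the shell and the picture viewer there is one more tool, called as name(argument=value, ...), one argument or row to a line, values as JSON. play_rows: Moves the arm, as the interface text tells. Its arguments: {"type":"object","properties":{"motion":{"type":"string"},"grip_force":{"type":"number"}},"required":["motion"]}

```bash
mkdir -p pics; ls
python3 - <<'E'
from rig import env
import cv2
for n in("scene","top"):
    im=env.read_camera(n); cv2.imwrite(f"pics/{n}0.png",im[:,:,::-1]); m=env.camera_model(n)
    R=cv2.Rodrigues(m["rvec"])[0]; print(n,m["mtx"].round(1).tolist(),(-R.T@m["tvec"].reshape(3)).round(3),R.round(2).tolist())
s=env.sense(); print(s); print(env.grip_point_offset)
E
```

```text
pics
scene [[366.9, 0.0, 324.6], [0.0, 366.9, 199.8], [0.0, 0.0, 1.0]] [0.054 0.987 0.675] [[-0.91, -0.42, -0.02], [-0.2, 0.47, -0.86], [0.37, -0.78, -0.51]]
top [[415.5, 0.0, 322.3], [0.0, 415.5, 200.6], [0.0, 0.0, 1.0]] [-0.339  0.24   1.204] [[-0.17, -0.99, 0.0], [-0.79, 0.13, -0.6], [0.6, -0.1, -0.8]]
{'time_s': 0.1, 'joint_pos': array([ 1.26629226,  0.6000364 , -0.00251513,  1.60005545,  0.00182171,
        0.9429249 , -0.07979868]), 'dq': array([-0.00102808, -0.00136945, -0.00071865, -0.00165017,  0.00088769,
       -0.0012282 ,  0.00085405]), 'tau': array([ 4.71992433e-03, -7.77995682e+01,  1.56978741e+00, -2.58625871e+01,
        1.26489406e-02,  5.49983291e-03,  2.40866314e-05]), 'tool_pos': array([ 0.16358951, -0.70582904,  0.20880807]), 'orientation': array([[ 9.74153502e-01,  2.25886528e-01, -4.80640948e-04],
       [ 2.25886978e-01, -9.74152596e-01,  1.33922280e-03],
       [-1.65705239e-04, -1.41317911e-03, -9.99998988e-01]]), 'force': array([-0.52972896, -0.17964328, -0.19870222]), 'wrist_torque': array([-0.00186953, -0.00928014,  0.01810778]), 'opening': 0.9973492702112706}
0.0187
```

View pics/scene0.png

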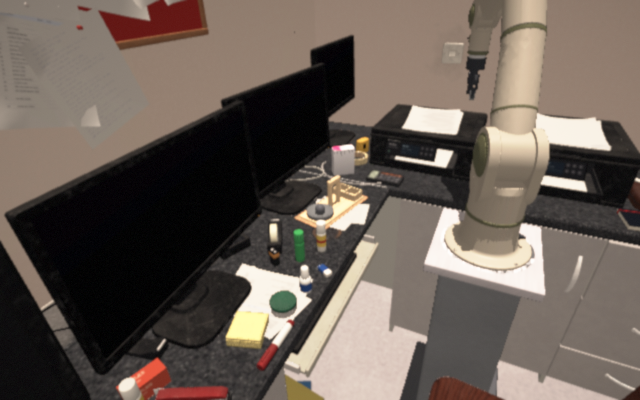

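View pics/top0.png

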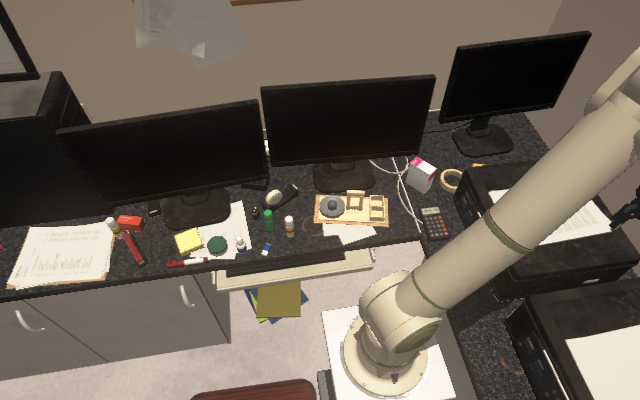

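Run:
```python
import cv2
t=cv2.imread("pics/top0.png")[170:270,200:400]; cv2.imwrite("pics/topz.png",cv2.resize(t,(800,400),interpolation=cv2.INTER_CUBIC))
t=cv2.imread("pics/scene0.png")[165:315,220:420]; cv2.imwrite("pics/scenez.png",cv2.resize(t,(800,600),interpolation=cv2.INTER_CUBIC))
```

```text
(no output)
```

View pics/topz.png

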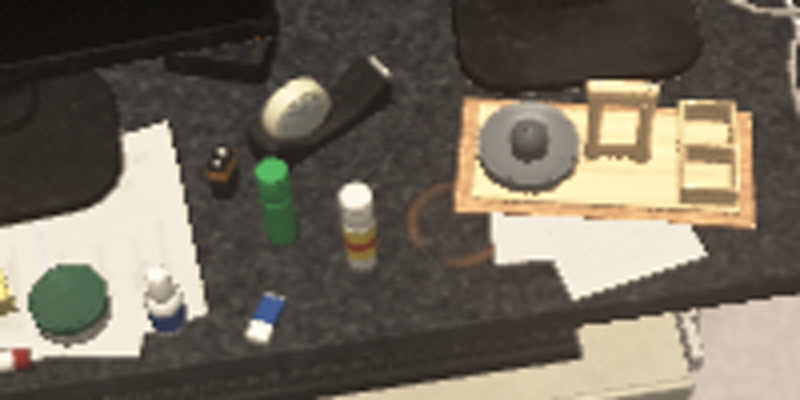

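View pics/scenez.png

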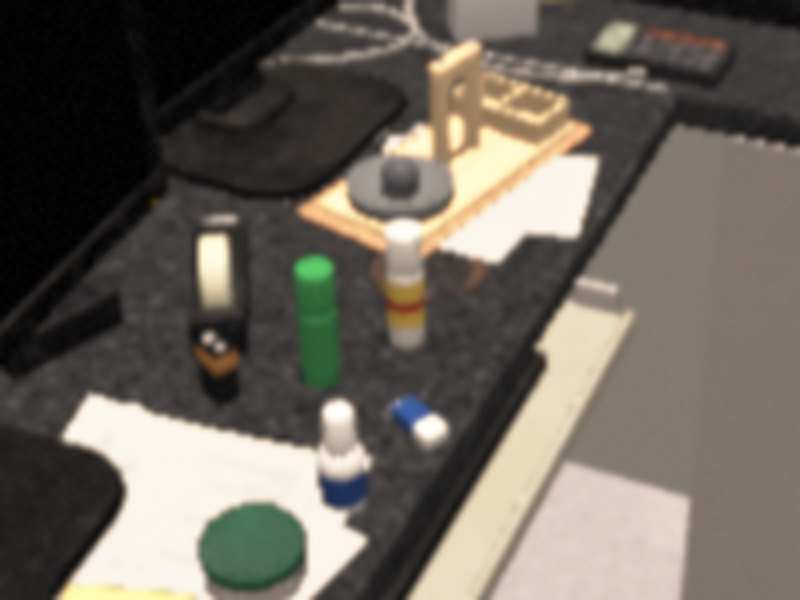

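```bash
cat > h.py <<'E'
import cv2,numpy as np
from rig import env
def cam(n):
    m=env.camera_model(n); R=cv2.Rodrigues(m["rvec"])[0]; return m["mtx"],R,m["tvec"].reshape(3)
def ray(n,p):
    K,R,t=cam(n); d=R.T@np.linalg.inv(K)@np.array([p[0],p[1],1.]); return -R.T@t,d/np.linalg.norm(d)
def onz(n,p,z):
    c,d=ray(n,p); return c+d*(z-c[2])/d[2]
def tri(p,q):
    c1,d1=ray("top",p); c2,d2=ray("scene",q)
    A=np.stack([d1,-d2],1); s=np.linalg.lstsq(A,c2-c1,rcond=None)[0]
    a=c1+d1*s[0]; b=c2+d2*s[1]; return (a+b)/2,np.linalg.norm(a-b)
def proj(n,P):
    K,R,t=cam(n); return cv2.projectPoints(np.array(P,float).reshape(-1,3),cv2.Rodrigues(R)[0],t,K,None)[0].reshape(-1,2)
def zoom(src,dst,x,y,w,h,f):
    im=cv2.imread(src)[y:y+h,x:x+w]; cv2.imwrite(dst,cv2.resize(im,None,fx=f,fy=f,interpolation=cv2.INTER_NEAREST))
E
python3 - <<'E'
from h import *
t=cv2.imread("pics/top0.png");s=cv2.imread("pics/scene0.png")
def hs(im,x,y,w,h,f):
    return cv2.resize(im[y:y+h,x:x+w],(w*f,h*f),interpolation=cv2.INTER_NEAREST)
cv2.imwrite("pics/z1.png",np.hstack([hs(t,280,210,20,30,20),hs(t,230,230,20,30,20)]))
cv2.imwrite("pics/z2.png",np.hstack([hs(s,310,215,20,40,15),hs(s,295,260,20,40,15)]))
# glue silhouettes
for n,im,(x,y,w,h) in(("top",t,(280,212,20,30)),("scene",s,(312,216,18,38))):
    r=im[y:y+h,x:x+w].astype(int); 
    m=(r.max(2)>105).astype(np.uint8)
    k,l,st,c=cv2.connectedComponentsWithStats(m); i=1+st[1:,4].argmax(); print(n,st[i],c[i]+[x,y])
E
```

```text
top [  4   3  10  22 158] [289.00632911 225.31012658]
scene [  0   0  18  36 421] [320.73871734 230.83847981]
```

View pics/z1.png

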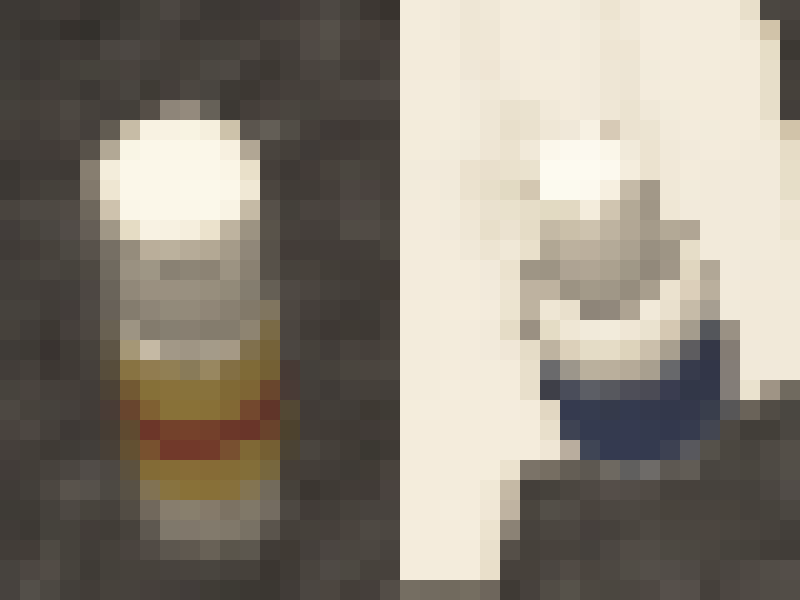

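View pics/z2.png

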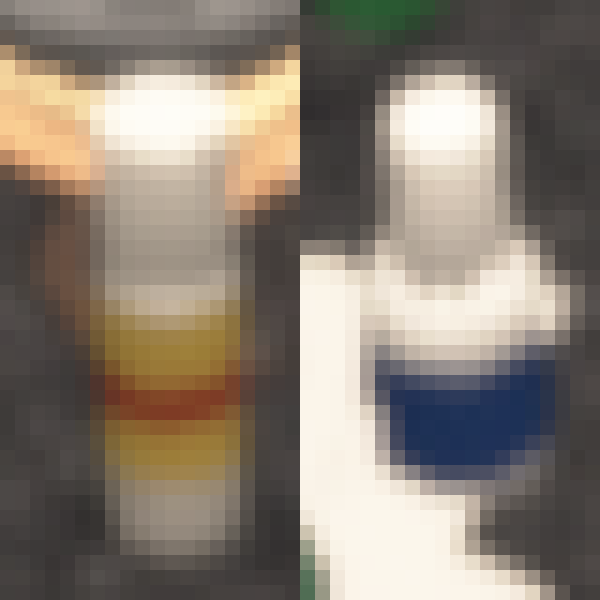

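Run:
```python
from h import *
def circ(c,r,z,n=24):
    a=np.linspace(0,2*np.pi,n,endpoint=False); return np.c_[c[0]+r*np.cos(a),c[1]+r*np.sin(a),0*a+z]
for nm,p,q,h,r0,r1 in(("glue",(288.2,218.2),(320.1,221.8),.096,.0135,.0135),("bottle",(238.5,238.1),(303.9,266.8),.074,.0155,.011)):
    P,e=tri(p,q); print(nm,P.round(4),e.round(4), onz("top",p,h).round(4),onz("scene",q,h).round(4))
    for n in("top","scene"):
        for z,r in((0,r0),(h,r1)):
            k=proj(n,circ(P,r,z)); print("  ",n,z,k.min(0).round(1),k.max(0).round(1))
```

```text
glue [0.4399 0.2153 0.0933] 0.0034 [0.4359 0.2154 0.096 ] [0.4401 0.2176 0.096 ]
   top 0 [285.9 229.9] [293.7 236.5]
   top 0.096 [283.9 213.8] [292.2 220.6]
   scene 0 [316.9 245.6] [326.  251.2]
   scene 0.096 [315.8 218.8] [325.3 224.1]
bottle [0.4056 0.381  0.0706] 0.0043 [0.4009 0.3805 0.074 ] [0.4061 0.3831 0.074 ]
   top 0 [237.1 244.7] [246.4 252.7]
   top 0.074 [234.8 234. ] [241.7 239.8]
   scene 0 [299.9 284.2] [312.  292.8]
   scene 0.074 [300.  263.4] [308.9 269.3]
```

Run:
```python
import cv2
t=cv2.imread("pics/top0.png")[185:230,310:394]; cv2.imwrite("pics/c1.png",cv2.resize(t,None,fx=9,fy=9,interpolation=cv2.INTER_NEAREST))
t=cv2.imread("pics/scene0.png")[170:232,290:372]; cv2.imwrite("pics/c2.png",cv2.resize(t,None,fx=9,fy=9,interpolation=cv2.INTER_NEAREST))
```

```text
(no output)
```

View pics/c1.png

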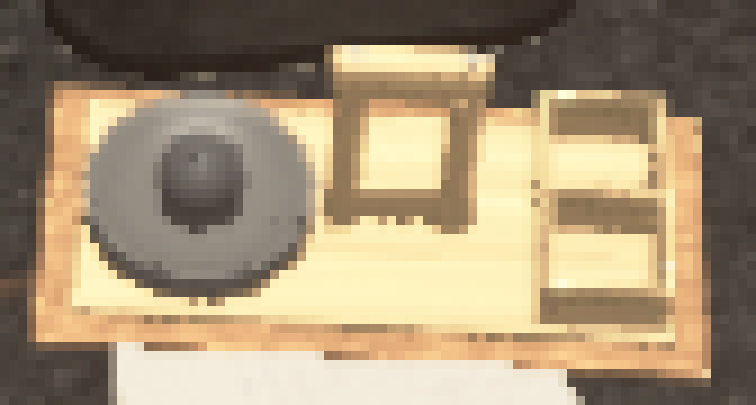

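View pics/c2.png

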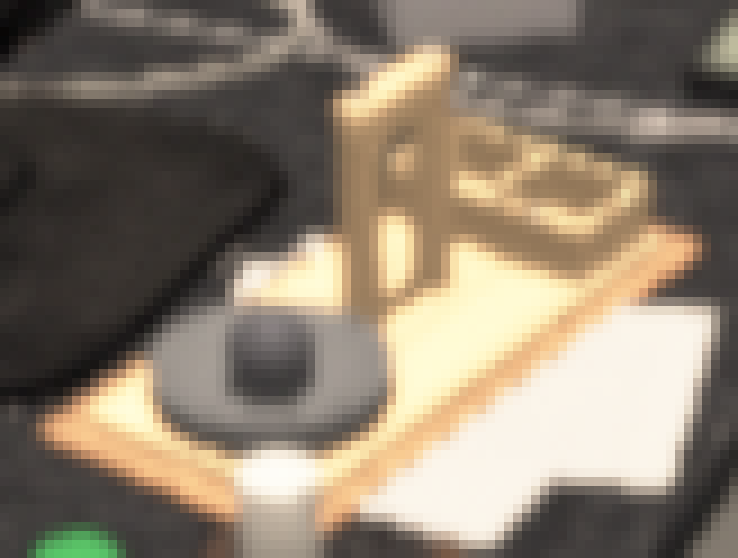

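Run:
```python
from h import *
T=lambda u,v:(310+u/9-.5,185+v/9-.5); S=lambda u,v:(290+u/9-.5,170+v/9-.5)
m=np.array([onz("top",T(*p),.003) for p in((50,85),(33,342),(711,378),(702,116))])[:,:2]; print("mat",m.round(4).tolist(),m.mean(0))
print([np.linalg.norm(m[i]-m[(i+1)%4]).round(4) for i in range(4)])
ax=(m[0]+m[1]-m[2]-m[3]); print("mat x yaw",np.arctan2(ax[1],ax[0]))
ms=np.array([onz("scene",S(*p),.003) for p in((40,430),(700,245))])[:,:2];print("mat scene left-back,right-front",ms)
pl=np.array([onz("top",T(*p),.009) for p in((88,98),(72,305),(674,340))])[:,:2]; print("plate",pl.round(4).tolist(),np.linalg.norm(pl[0]-pl[1]),np.linalg.norm(pl[1]-pl[2]))
a=pl[1]-pl[2]; yaw=np.arctan2(a[1],a[0]); print("caddy yaw",yaw)
c=(pl[0]+pl[2])/2; ex=np.array([np.cos(yaw),np.sin(yaw)]); print("centre",c,"origin",c-.009*ex)
h=np.array([onz("top",T(*p),.111) for p in((332,45),(495,54),(492,78),(333,72))])[:,:2];print("handle",h.round(4).tolist(),h.mean(0))
a=h[0]-h[1]+h[3]-h[2]; print("yaw",np.arctan2(a[1],a[0]),np.linalg.norm(a)/2)
hs=np.array([onz("scene",S(*p),.111) for p in((337,98),(378,118),(452,70),(428,47))])[:,:2];print("handle scene",hs.round(4).tolist(),hs.mean(0))
print("tri handle top",tri(T(413,62),S(399,83)))
r=np.array([onz("top",T(*p),.035) for p in((542,91),(664,93),(536,290),(672,293))])[:,:2];print("cells",r.round(4).tolist(),r.mean(0))
print("tri cell corner BR",tri(T(672,293),S(648,180)),"BL",tri(T(536,290),S(583,235)))
print("dish",onz("top",T(200,190),.024),onz("scene",S(270,365),.024),"ball",tri(T(202,183),S(270,355)))
```

```text
mat [[0.5922, 0.1033], [0.4684, 0.1298], [0.4085, -0.125], [0.5326, -0.155]] [ 0.50043353 -0.0117338 ]
[np.float64(0.1266), np.float64(0.2617), np.float64(0.1276), np.float64(0.265)]
mat x yaw 1.342025608220809
mat scene left-back,right-front [[ 0.59463702  0.10364681]
 [ 0.4141085  -0.12018571]]
plate [[0.5784, 0.0899], [0.479, 0.1127], [0.4242, -0.1137]] 0.10201598879628436 0.23296642048796481
caddy yaw 1.3334766018675168
centre [ 0.50130154 -0.01194309] origin [ 0.49918566 -0.02069083]
handle [[0.5097, 0.0084], [0.4954, -0.0508], [0.4845, -0.0471], [0.4971, 0.0107]] [ 0.49666564 -0.01968736]
yaw 1.344746846366021 0.06001443922978542
handle scene [[0.5151, 0.0065], [0.4947, 0.0152], [0.4847, -0.0305], [0.5006, -0.0447]] [ 0.49875587 -0.01337715]
tri handle top (array([ 0.50155454, -0.02099707,  0.10612141]), np.float64(0.0016855659809099654))
cells [[0.5321, -0.0851], [0.5231, -0.1326], [0.4387, -0.0601], [0.4287, -0.1109]] [ 0.48061868 -0.09715484]
tri cell corner BR (array([ 0.4328945 , -0.11218429,  0.0318155 ]), np.float64(0.0035125724570897305)) BL (array([ 0.44168472, -0.06095618,  0.03226287]), np.float64(0.0019944085994020085))
dish [0.51448647 0.0559061  0.024     ] [0.52019296 0.0593951  0.024     ] ball (array([0.52084837, 0.0542158 , 0.02348266]), np.float64(0.0044550488457121735))
```

```bash
cat >> h.py <<'E'
from scipy.spatial.transform import Rotation as Rn
def Rdown(a): # tool y at world angle a, z down
    y=np.array([np.cos(a),np.sin(a),0]); z=np.array([0,0,-1.]); return np.stack([np.cross(y,z),y,z],1)
def plan(wps,hand,vmax=40,wmax=.13,start=None,dec=0,ramp=True,rdir=None):
    """wps: list of (pos, tool-y angle). prints rows; smooth in/out per leg list as one piecewise path"""
    s=env.sense(); p=np.array(s["tool_pos"]) if start is None else np.array(start[0]); R=np.array(s["orientation"]) if start is None else Rdown(start[1])
    a=np.arctan2(R[1,1],R[0,1]); sim_p=p.copy(); sim_R=R.copy(); out=[]
    for q,b in wps:
        q=np.array(q,float); d=(b-a) if rdir else (b-a+np.pi)%(2*np.pi)-np.pi
        n=max(np.linalg.norm(q-p)*1000/vmax,abs(d)/wmax); n=int(np.ceil(n*(1.5 if ramp else 1)))
        n=max(n,1)
        for i in range(1,n+1):
            u=i/n
            if ramp: u=3*u*u-2*u**3
            tp=p+(q-p)*u; ta=a+d*u
            dl=np.round(sim_R.T@(tp-sim_p)*1000,dec)+0.
            rv=Rn.from_matrix(sim_R.T@Rdown(ta)).as_rotvec(); rv=np.round(rv,2)+0.
            out.append([hand,*dl,*rv]); sim_p=sim_p+sim_R@dl/1000; sim_R=sim_R@Rn.from_rotvec(rv).as_matrix()
        p=q;a=a+d
    for i in range(0,len(out),20): print("; ".join(" ".join(f"{v:g}" for v in r) for r in out[i:i+20])); print()
    print("end",sim_p.round(4),len(out)); return sim_p
E
python3 - <<'E'
from h import *
Z=lambda u,v:(200+(u+.5)/4-.5,170+(v+.5)/4-.5)
for n,p,z in(("greentop",(271,168),.096),("eraser",(266,317),.012),("tin",(68,295),.03),("battop",(221,158),.047),("mon foot",(575,85),0)): print(n,onz("top",Z(*p),z).round(3))
plan([((.30,-.45,.22),-.3),((.45,-.1,.22),.7),((.439,.215,.20),1.338)],0,45,.14,rdir=1)
E
```

```text
greentop [0.473 0.28  0.096]
eraser [0.384 0.3   0.012]
tin [0.421 0.458 0.03 ]
battop [0.527 0.323 0.047]
mon foot [ 0.591 -0.003  0.   ]
0 4 -4 0 0 0 -0.02; 0 10 -12 -1 0 0 -0.06; 0 17 -17 -1 0 0 -0.08; 0 23 -19 -1 0 0 -0.11; 0 29 -18 -1 0 0 -0.12; 0 32 -16 -1 0 0 -0.13; 0 34 -12 -2 0 0 -0.13; 0 33 -7 -1 0 0 -0.12; 0 30 -2 -1 0 0 -0.11; 0 24 0 -1 0 0 -0.09; 0 15 2 -1 0 0 -0.05; 0 6 1 0 0 0 -0.02; 0 6 1 0 0 0 -0.02; 0 18 2 0 0 0 -0.05; 0 27 4 0 0 0 -0.07; 0 33 9 0 0 0 -0.09; 0 38 13 0 0 0 -0.1; 0 39 17 0 0 0 -0.12; 0 37 23 0 0 0 -0.11; 0 34 27 0 0 0 -0.11

0 28 27 0 0 0 -0.11; 0 22 27 0 0 0 -0.09; 0 15 23 0 0 0 -0.07; 0 9 15 0 0 0 -0.05; 0 3 6 0 0 0 -0.01; 0 6 4 1 0 0 -0.02; 0 16 13 1 0 0 -0.04; 0 22 20 2 0 0 -0.06; 0 27 26 3 0 0 -0.07; 0 27 31 2 0 0 -0.09; 0 25 35 3 0 0 -0.09; 0 21 35 3 0 0 -0.08; 0 17 34 2 0 0 -0.07; 0 11 28 2 0 0 -0.07; 0 7 19 1 0 0 -0.04; 0 2 7 1 0 0 -0.01

end [0.4387 0.2152 0.1999] 36
```

play_rows(
  motion="80 4 -4 0 0 0 -0.02; 80 10 -12 -1 0 0 -0.06; 80 17 -17 -1 0 0 -0.08; 80 23 -19 -1 0 0 -0.11; 80 29 -18 -1 0 0 -0.12; 80 32 -16 -1 0 0 -0.13; 80 34 -12 -2 0 0 -0.13; 80 33 -7 -1 0 0 -0.12; 80 30 -2 -1 0 0 -0.11; 80 24 0 -1 0 0 -0.09; 80 15 2 -1 0 0 -0.05; 80 6 1 0 0 0 -0.02; 80 6 1 0 0 0 -0.02; 80 18 2 0 0 0 -0.05; 80 27 4 0 0 0 -0.07; 80 33 9 0 0 0 -0.09; 80 38 13 0 0 0 -0.1; 80 39 17 0 0 0 -0.12; 80 37 23 0 0 0 -0.11; 80 34 27 0 0 0 -0.11",
)

```text
time_s: 2.1
tool_pos: [0.4009, -0.2125, 0.2207]
orientation: [[-0.366, 0.931, 0.0], [0.931, 0.366, -0.0], [-0.0, -0.0, -1.0]]
force: [0.6, -0.7, -0.7]
opening: 0.683
```

play_rows(
  motion="80 28 27 0 0 0 -0.11; 80 22 27 0 0 0 -0.09; 80 15 23 0 0 0 -0.07; 80 9 15 0 0 0 -0.05; 80 3 6 0 0 0 -0.01; 80 6 4 1 0 0 -0.02; 80 16 13 1 0 0 -0.04; 80 22 20 2 0 0 -0.06; 80 27 26 3 0 0 -0.07; 80 27 31 2 0 0 -0.09; 80 25 35 3 0 0 -0.09; 80 21 35 3 0 0 -0.08; 80 17 34 2 0 0 -0.07; 80 11 28 2 0 0 -0.07; 80 7 19 1 0 0 -0.04; 80 2 7 1 0 0 -0.01; 80 0 0 0 0 0 0; 80 0 0 0 0 0 0",
)

```text
time_s: 3.9
tool_pos: [0.4389, 0.213, 0.1993]
orientation: [[-0.972, 0.234, -0.001], [0.234, 0.972, -0.001], [0.0, -0.002, -1.0]]
force: [0.5, 0.1, 0.0]
opening: 0.687
```

```bash
python3 - <<'E'
from h import *
s=env.sense();print(s["time_s"],s["tool_pos"],s["orientation"].round(4).tolist(),s["opening"],s["joint_pos"].round(2))
for n,(x,y,w,h) in (("top",(240,160,80,100)),("scene",(280,150,80,110))):
    im=env.read_camera(n)[:,:,::-1]; cv2.imwrite(f"pics/{n}1.png",im); zoom(f"pics/{n}1.png",f"pics/{n}1z.png",x,y,w,h,5)
E
python3 -c "
import cv2,numpy as np
a=cv2.imread('pics/top1z.png');b=cv2.imread('pics/scene1z.png');a=cv2.copyMakeBorder(a,0,b.shape[0]-a.shape[0],0,0,0)
cv2.imwrite('pics/m1.png',np.hstack([a,b]))"
```

```text
3.9 [0.43892073 0.21300557 0.19926938] [[-0.9722, 0.234, -0.0006], [0.234, 0.9722, -0.0014], [0.0002, -0.0015, -1.0]] 0.6873206953675208 [ 0.05  0.44 -0.84  2.11  0.47  0.79  0.25]
```

View pics/m1.png

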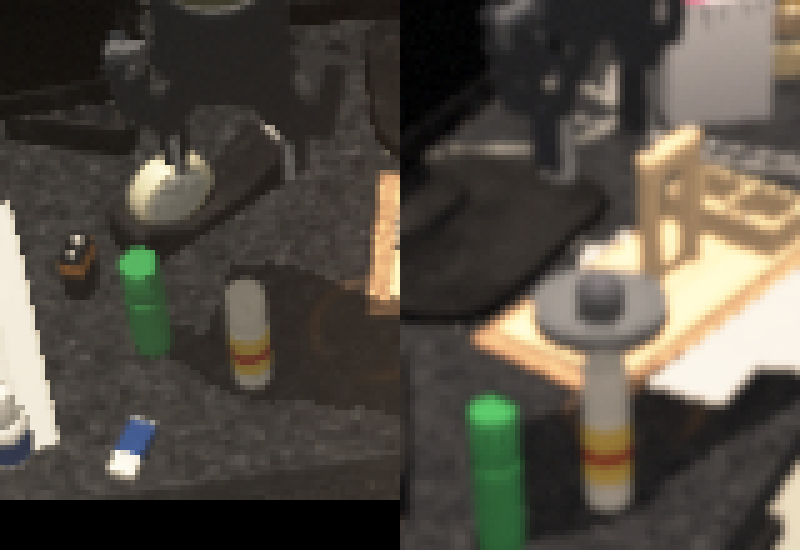

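Run:
```python
from h import *
s=env.sense();p=s["tool_pos"];y=s["orientation"][:,1]
for n in("top","scene"):
    print(n,proj(n,[p+np.array([0,0,.004]),p+y*.036+[0,0,.004],p-y*.036+[0,0,.004]]).round(1))
zoom("pics/top1.png","pics/f1.png",265,175,45,30,8);zoom("pics/scene1.png","pics/f2.png",290,150,45,45,8)
a=cv2.imread("pics/f1.png");b=cv2.imread("pics/f2.png");a=cv2.copyMakeBorder(a,0,b.shape[0]-a.shape[0],0,0,0);cv2.imwrite("pics/f3.png",np.clip(np.hstack([a,b]).astype(float)*2,0,255))
```

```text
top [[286.7 197.1]
 [274.9 196.4]
 [298.5 197.7]]
scene [[320.  187.7]
 [311.3 193.1]
 [328.2 182.6]][ WARN:0@0.623] global loadsave.cpp:1063 imwrite_ Unsupported depth image for selected encoder is fallbacked to CV_8U.
```

View pics/f3.png

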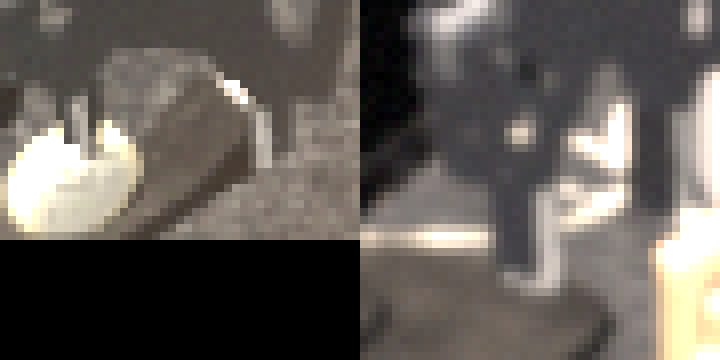

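play_rows(
  motion="80 0 2 15 0 0 0; 80 0 0 30 0 0 0; 80 0 0 35 0 0 0; 80 0 0 30 0 0 0; 80 0 0 20 0 0 0; 80 0 0 12 0 0 0; 80 0 0 5 0 0 0; 80 0 0 0 0 0 0; 190 0 0 0 0 0 0; 190 0 0 0 0 0 0; 190 0 0 0 0 0 0; 190 0 0 0 0 0 0; 190 0 0 0 0 0 0",
  grip_force=25,
)

```text
time_s: 5.3
tool_pos: [0.4398, 0.2168, 0.0532]
orientation: [[-0.973, 0.232, 0.001], [0.232, 0.973, 0.0], [-0.001, 0.001, -1.0]]
force: [0.2, -0.3, 7.3]
opening: 0.307
```

Run:
```python
from h import *
plan([((.44,.2165,.19),1.338),((.5035,-.1025,.19),1.338)],190,35,.14)
```

```text
190 0 0 -10 0 0 0; 190 0 0 -25 0 0 0; 190 0 0 -33 0 0 0; 190 0 0 -33 0 0 0; 190 0 0 -26 0 0 0; 190 0 0 -10 0 0 0; 190 -2 -4 0 0 0 0; 190 -6 -13 0 0 0 0; 190 -8 -18 0 0 0 0; 190 -11 -24 0 0 0 0; 190 -13 -27 0 0 0 0; 190 -14 -30 0 0 0 0; 190 -14 -32 0 0 0 0; 190 -15 -31 0 0 0 0; 190 -14 -31 0 0 0 0; 190 -12 -27 0 0 0 0; 190 -11 -24 0 0 0 0; 190 -9 -18 0 0 0 0; 190 -5 -12 0 0 0 0; 190 -2 -5 0 0 0 0

end [ 0.5033 -0.1027  0.1902] 20
```

play_rows(
  motion="190 0 0 -10 0 0 0; 190 0 0 -25 0 0 0; 190 0 0 -33 0 0 0; 190 0 0 -33 0 0 0; 190 0 0 -26 0 0 0; 190 0 0 -10 0 0 0; 190 -2 -4 0 0 0 0; 190 -6 -13 0 0 0 0; 190 -8 -18 0 0 0 0; 190 -11 -24 0 0 0 0; 190 -13 -27 0 0 0 0; 190 -14 -30 0 0 0 0; 190 -14 -32 0 0 0 0; 190 -15 -31 0 0 0 0; 190 -14 -31 0 0 0 0; 190 -12 -27 0 0 0 0; 190 -11 -24 0 0 0 0; 190 -9 -18 0 0 0 0; 190 -5 -12 0 0 0 0; 190 -2 -5 0 0 0 0",
)

```text
time_s: 7.3
tool_pos: [0.5025, -0.104, 0.1885]
orientation: [[-0.972, 0.233, -0.002], [0.233, 0.972, 0.0], [0.002, -0.0, -1.0]]
force: [-0.5, -0.7, 0.2]
opening: 0.301
```

play_rows(
  motion="190 0 0 10 0 0 0; 190 0 0 25 0 0 0; 190 0 0 25 0 0 0; 190 0 0 10 0 0 0; 190 0 0 0 0 0 0; 190 0 0 0 0 0 0",
)

```text
time_s: 7.9
tool_pos: [0.5033, -0.1019, 0.1199]
orientation: [[-0.973, 0.23, 0.0], [0.23, 0.973, 0.0], [-0.0, 0.0, -1.0]]
force: [-0.1, -0.2, 0.9]
opening: 0.307
```

Run:
```python
from h import *
s=env.sense();print(s["time_s"],s["tool_pos"],s["orientation"].round(4).tolist(),s["opening"],s["joint_pos"].round(2))
for n,(x,y,w,h) in (("top",(320,150,90,80)),("scene",(310,120,70,80))):
    im=env.read_camera(n)[:,:,::-1]; cv2.imwrite(f"pics/{n}2.png",im); zoom(f"pics/{n}2.png",f"pics/{n}2z.png",x,y,w,h,5)
a=cv2.imread('pics/top2z.png');b=cv2.imread('pics/scene2z.png')
cv2.imwrite('pics/m2.png',np.hstack([a,b]))
```

```text
7.9 [ 0.50332088 -0.10186402  0.11990037] [[-0.9731, 0.2303, 0.0001], [0.2303, 0.9731, 0.0003], [-0.0, 0.0003, -1.0]] 0.3070669912177625 [ 0.6   0.57 -0.73  2.13  0.63  0.66  0.77]
```

View pics/m2.png

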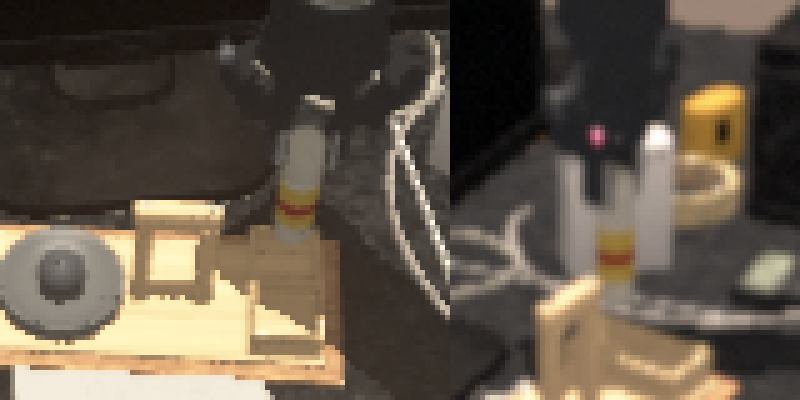

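Run:
```python
from h import *
p=env.sense()["tool_pos"]
a=np.linspace(0,6.28,24);c=np.c_[p[0]+.0135*np.cos(a),p[1]+.0135*np.sin(a),0*a]
for n,o in(("top",(320,150)),("scene",(220,120))):
    for z in(.067,.11):
        k=proj(n,c+[0,0,z]); print(n,z,((k.min(0)-o+.5)*5).round(),((k.max(0)-o+.5)*5).round())
    ex=np.array([np.cos(1.338),np.sin(1.338)]);ey=np.array([-ex[1],ex[0]]);O=np.array([.5,-.02])
    for cx,cy in((-.059,.044),(-.101,.044),(-.101,-.044),(-.059,-.044),(-.03,.007),(.03,.007)):
        q=O+cx*ex+cy*ey; z=.111 if abs(cx)<.05 else .035
        print("   ",cx,cy,((proj(n,[*q,z])[0]-o+.5)*5).round())
```

```text
top 0.067 [270. 211.] [309. 241.]
top 0.11 [276. 171.] [316. 202.]
    -0.059 0.044 [256. 329.]
    -0.101 0.044 [318. 332.]
    -0.101 -0.044 [314. 231.]
    -0.059 -0.044 [255. 228.]
    -0.03 0.007 [223. 216.]
    0.03 0.007 [134. 211.]
scene 0.067 [597. 288.] [635. 305.]
scene 0.11 [597. 235.] [635. 251.]
    -0.059 0.044 [676. 373.]
    -0.101 0.044 [709. 350.]
    -0.101 -0.044 [609. 317.]
    -0.059 -0.044 [576. 338.]
    -0.03 0.007 [609. 278.]
    0.03 0.007 [555. 311.]
```

play_rows(
  motion="190 0 0 10 0 0 0; 190 0 0 15 0 0 0; 190 0 0 15 0 0 0; 190 0 0 10 0 0 0; 190 0 0 5 0 0 0; 190 0 0 0 0 0 0; 190 0 0 0 0 0 0",
)

```text
time_s: 8.7
tool_pos: [0.5033, -0.1026, 0.0648]
orientation: [[-0.973, 0.231, 0.0], [0.231, 0.973, -0.0], [-0.0, 0.0, -1.0]]
force: [0.8, -0.3, 0.4]
opening: 0.304
```

play_rows(
  motion="190 0 0 1 0 0 0; 190 0 0 1 0 0 0; 190 0 0 0 0 0 0; 125 0 0 0 0 0 0; 125 0 0 0 0 0 0; 125 0 0 0 0 0 0; 125 0 0 0 0 0 0; 125 0 0 -10 0 0 0; 125 0 0 -25 0 0 0; 125 0 0 -35 0 0 0; 125 0 0 -35 0 0 0; 125 0 0 -25 0 0 0; 125 0 0 -10 0 0 0",
)

```text
time_s: 10.0
tool_pos: [0.504, -0.1026, 0.2054]
orientation: [[-0.973, 0.232, 0.003], [0.232, 0.973, -0.001], [-0.003, -0.0, -1.0]]
force: [0.8, -0.1, 0.1]
opening: 0.512
```

```bash
cat > look.py <<'E'
import sys
from h import *
k=sys.argv[1]; T=tuple(map(int,sys.argv[2].split(",")));S=tuple(map(int,sys.argv[3].split(",")))
s=env.sense();print(s["time_s"],s["tool_pos"].round(4),s["force"].round(1),s["opening"].round(3),s["joint_pos"].round(2))
L=[]
for n,(x,y,w,h) in (("top",T),("scene",S)):
    im=env.read_camera(n)[:,:,::-1]; f=f"pics/{n}{k}.png"; cv2.imwrite(f,im); zoom(f,f"pics/{n}{k}z.png",x,y,w,h,5); L.append(cv2.imread(f"pics/{n}{k}z.png"))
H=max(a.shape[0] for a in L); cv2.imwrite(f"pics/m{k}.png",np.hstack([cv2.copyMakeBorder(a,0,H-a.shape[0],0,0,0) for a in L]))
E
python3 look.py 3 310,150,90,85 310,130,70,85
```

```text
Traceback (most recent call last):
  File "look.py", line 4, in <module>
    s=env.sense();print(s["time_s"],s["tool_pos"].round(4),s["force"].round(1),s["opening"].round(3),s["joint_pos"].round(2))
                                                                               ^^^^^^^^^^^^^^^^^^
AttributeError: 'float' object has no attribute 'round'
```

```bash
sed -i 's/s\["opening"\].round(3)/s["opening"]/' look.py
python3 look.py 3 310,150,90,85 310,130,70,85
```

```text
10.0 [ 0.504  -0.1026  0.2054] [ 0.8 -0.1  0.1] 0.51162500903238 [ 0.7   0.47 -0.85  2.05  0.48  0.83  0.91]
```

View pics/m3.png

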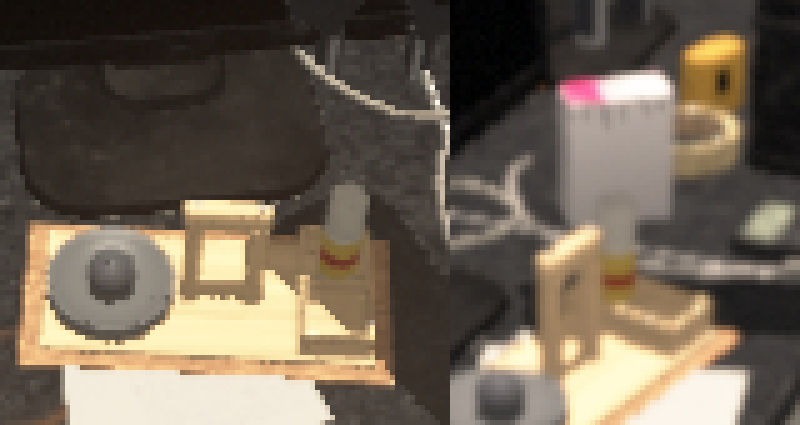

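Run:
```python
from h import *
plan([((.405,.3815,.15),1.338),((.405,.3815,.0465),1.338)],80,42,.14)
```

```text
80 2 4 0 0 0 0; 80 5 11 2 0 0 0; 80 8 18 2 0 0 0; 80 11 24 3 0 0 0; 80 13 28 3 0 0 0; 80 15 31 4 0 0 0; 80 16 35 4 0 0 0; 80 17 36 4 0 0 0; 80 17 37 5 0 0 0; 80 18 37 4 0 0 0; 80 16 37 4 0 0 0; 80 16 34 4 0 0 0; 80 15 32 4 0 0 0; 80 13 28 3 0 0 0; 80 11 23 3 0 0 0; 80 8 18 2 0 0 0; 80 6 11 2 0 0 0; 80 1 4 0 0 0 0; 80 1 0 16 0 0 0; 80 0 0 36 0 0 0

80 0 0 36 0 0 0; 80 0 0 16 0 0 0

end [0.4047 0.3812 0.0462] 22
```

play_rows(
  motion="80 2 4 0 0 0 0; 80 5 11 2 0 0 0; 80 8 18 2 0 0 0; 80 11 24 3 0 0 0; 80 13 28 3 0 0 0; 80 15 31 4 0 0 0; 80 16 35 4 0 0 0; 80 17 36 4 0 0 0; 80 17 37 5 0 0 0; 80 18 37 4 0 0 0; 80 16 37 4 0 0 0; 80 16 34 4 0 0 0; 80 15 32 4 0 0 0; 80 13 28 3 0 0 0; 80 11 23 3 0 0 0; 80 8 18 2 0 0 0; 80 6 11 2 0 0 0; 80 1 4 0 0 0 0; 80 0 0 0 0 0 0; 80 0 0 0 0 0 0",
)

```text
time_s: 12.1
tool_pos: [0.4047, 0.3801, 0.1493]
orientation: [[-0.973, 0.232, -0.0], [0.232, 0.973, -0.001], [-0.0, -0.001, -1.0]]
force: [0.0, -0.0, 0.3]
opening: 0.689
```

```bash
python3 look.py 4 210,190,80,75 270,180,70,120
```

```text
12.1 [0.4047 0.3801 0.1493] [ 0.  -0.   0.3] 0.6886029071221141 [-0.34  0.58 -0.75  2.02  0.56  0.77 -0.1 ]
```

View pics/m4.png

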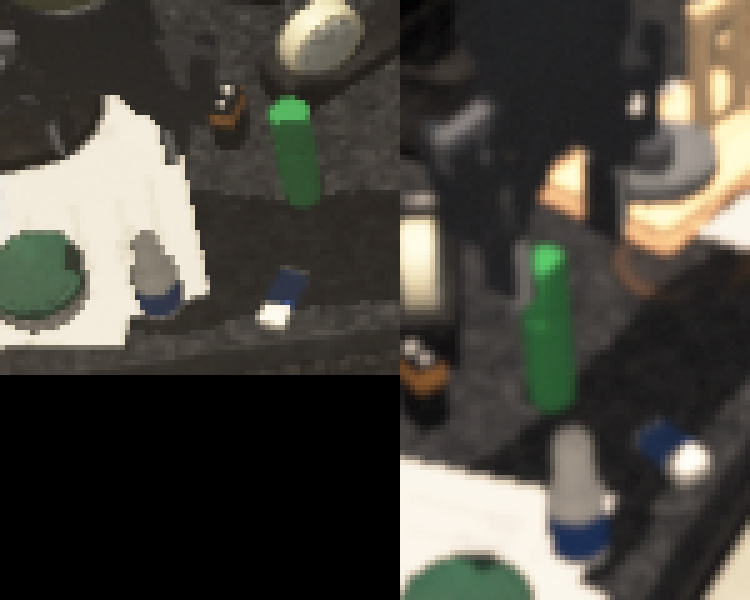

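play_rows(
  motion="80 0 1 10 0 0 0; 80 0 0 25 0 0 0; 80 0 0 30 0 0 0; 80 0 0 22 0 0 0; 80 0 0 11 0 0 0; 80 0 0 4 0 0 0; 80 0 0 0 0 0 0; 230 0 0 0 0 0 0; 230 0 0 0 0 0 0; 230 0 0 0 0 0 0; 230 0 0 0 0 0 0; 230 0 0 0 0 0 0; 230 0 0 0 0 0 0",
)

```text
time_s: 13.5
tool_pos: [0.4052, 0.3829, 0.0483]
orientation: [[-0.973, 0.232, 0.001], [0.232, 0.973, 0.001], [-0.001, 0.001, -1.0]]
force: [-0.3, -1.0, 5.7]
opening: 0.175
```

```bash
python3 look.py 5 210,190,80,75 270,200,70,100
```

```text
13.5 [0.4052 0.3829 0.0483] [-0.3 -1.   5.7] 0.17493892854901472 [-0.45  0.7  -0.61  2.08  0.74  0.58 -0.26]
```

View pics/m5.png

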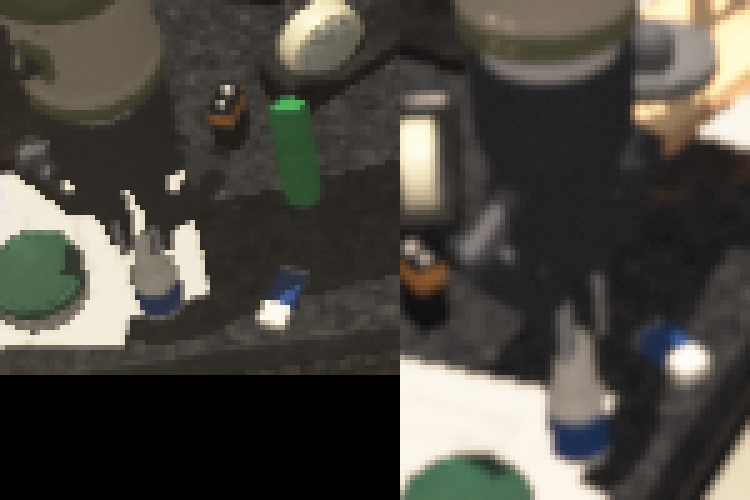

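Run:
```python
import cv2,numpy as np
a=cv2.imread("pics/top5.png")[215:258,222:262];b=cv2.imread("pics/scene5.png")[245:295,285:325]
f=lambda i:cv2.resize(np.clip(i.astype(float)*1.6,0,255).astype(np.uint8),None,fx=10,fy=10,interpolation=cv2.INTER_NEAREST)
a=f(a);b=f(b);a=cv2.copyMakeBorder(a,0,b.shape[0]-a.shape[0],0,0,0);cv2.imwrite("pics/z5.png",np.hstack([a,b]))
```

```text
(no output)
```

View pics/z5.png

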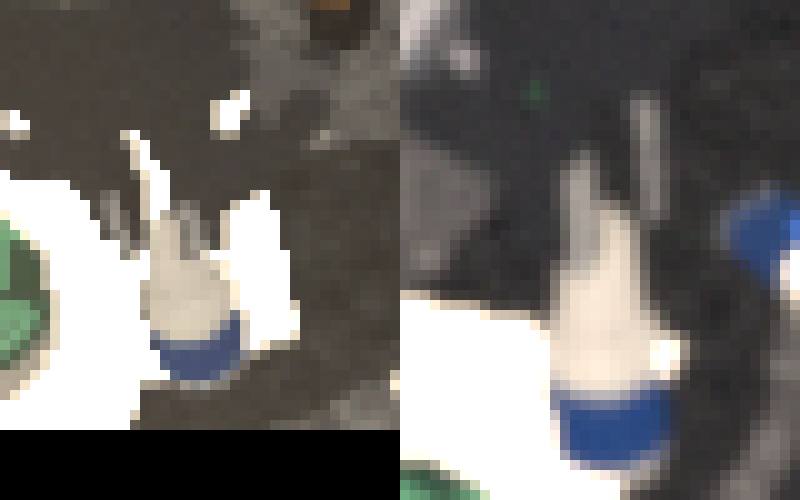

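Run:
```python
from h import *
s=env.sense();p=s["tool_pos"];y=s["orientation"][:,1]
for n,o,c in(("top",(222,215),0),("scene",(285,245),400)):
    for nm,q in(("+y pad tip",p+y*.0075),("-y pad tip",p-y*.0075),("+y back",p+y*.02),("-y back",p-y*.02),("cap top",np.array([.405,.3815,.074])),("captop@tcp",np.array([p[0],p[1],.074]))):
        k=proj(n,q)[0]; print(n,nm,((k-o+.5)*10+[c,0]).round())
```

```text
top +y pad tip [152. 267.]
top -y pad tip [197. 269.]
top +y back [113. 265.]
top -y back [236. 272.]
top cap top [166. 226.]
top captop@tcp [162. 226.]
scene +y pad tip [583. 319.]
scene -y pad tip [623. 286.]
scene +y back [550. 347.]
scene -y back [655. 259.]
scene cap top [601. 220.]
scene captop@tcp [598. 224.]
```

play_rows(
  motion="230 0 0 -3 0 0 0; 230 0 0 -8 0 0 0; 230 0 0 -12 0 0 0; 230 0 0 -12 0 0 0; 230 0 0 -5 0 0 0; 230 0 0 0 0 0 0",
)

```text
time_s: 14.2
tool_pos: [0.4053, 0.3825, 0.0887]
orientation: [[-0.973, 0.232, 0.001], [0.232, 0.973, 0.001], [-0.001, 0.002, -1.0]]
force: [0.2, -0.2, -0.1]
opening: 0.176
```

```bash
python3 look.py 6 210,190,80,75 270,200,70,100
```

```text
14.2 [0.4053 0.3825 0.0887] [ 0.2 -0.2 -0.1] 0.1762677449882384 [-0.41  0.65 -0.67  2.06  0.67  0.65 -0.19]
```

View pics/m6.png

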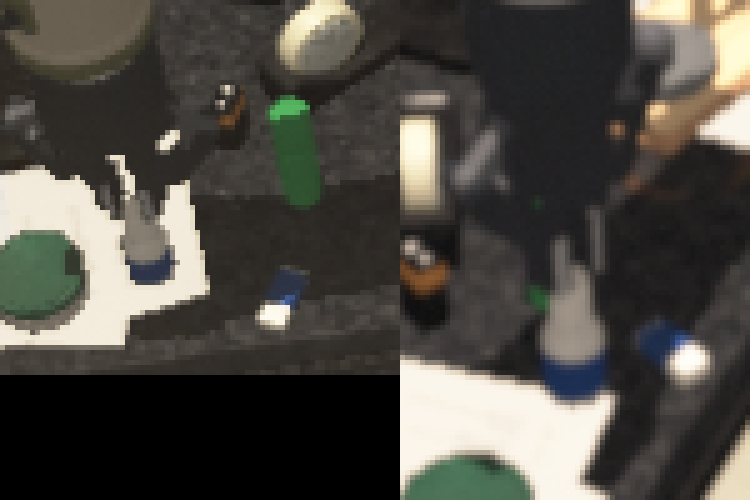

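Run:
```python
from h import *
plan([((.405,.3825,.19),1.338),((.4595,-.092,.19),1.338)],230,40,.14)
```

```text
230 0 0 -16 0 0 0; 230 0 0 -35 0 0 0; 230 0 0 -35 0 0 0; 230 0 0 -16 0 0 0; 230 -1 -4 0 0 0 0; 230 -5 -11 0 0 0 0; 230 -6 -18 0 0 0 0; 230 -9 -23 0 0 0 0; 230 -10 -28 0 0 0 0; 230 -11 -32 0 0 0 0; 230 -13 -34 0 0 0 0; 230 -13 -37 0 0 0 0; 230 -14 -37 0 0 0 0; 230 -13 -37 0 0 0 0; 230 -13 -37 0 0 0 0; 230 -13 -34 0 0 0 0; 230 -11 -32 0 0 0 0; 230 -11 -28 0 0 0 0; 230 -8 -23 0 0 0 0; 230 -6 -18 0 0 0 0

230 -5 -11 0 0 0 0; 230 -1 -4 0 0 0 0

end [ 0.4595 -0.0916  0.1896] 22
```

play_rows(
  motion="230 0 0 -16 0 0 0; 230 0 0 -35 0 0 0; 230 0 0 -35 0 0 0; 230 0 0 -16 0 0 0; 230 -1 -4 0 0 0 0; 230 -5 -11 0 0 0 0; 230 -6 -18 0 0 0 0; 230 -9 -23 0 0 0 0; 230 -10 -28 0 0 0 0; 230 -11 -32 0 0 0 0; 230 -13 -34 0 0 0 0; 230 -13 -37 0 0 0 0; 230 -14 -37 0 0 0 0; 230 -13 -37 0 0 0 0; 230 -13 -37 0 0 0 0; 230 -13 -34 0 0 0 0; 230 -11 -32 0 0 0 0; 230 -11 -28 0 0 0 0; 230 -8 -23 0 0 0 0; 230 -6 -18 0 0 0 0",
  grip_force=30,
)

```text
time_s: 16.3
tool_pos: [0.4554, -0.0781, 0.1877]
orientation: [[-0.972, 0.234, -0.004], [0.234, 0.972, 0.0], [0.003, -0.001, -1.0]]
force: [0.5, -0.3, -0.8]
opening: 0.173
```

play_rows(
  motion="230 -5 -11 0 0 0 0; 230 -1 -4 0 0 0 0; 230 0 0 10 0 0 0; 230 0 0 25 0 0 0; 230 0 0 25 0 0 0; 230 0 0 10 0 0 0; 230 0 0 0 0 0 0; 230 0 0 0 0 0 0",
)

```text
time_s: 17.1
tool_pos: [0.4598, -0.0905, 0.1199]
orientation: [[-0.973, 0.23, -0.0], [0.23, 0.973, 0.0], [0.0, 0.0, -1.0]]
force: [-0.7, -0.9, 0.3]
opening: 0.172
```

```bash
python3 look.py 7 320,150,90,85 310,120,70,100
python3 - <<'E'
from h import *
p=env.sense()["tool_pos"]
a=np.linspace(0,6.28,24);c=np.c_[p[0]+.0155*np.cos(a),p[1]+.0155*np.sin(a),0*a]
zb=p[2]-.0483
for n,o in(("top",(320,150)),("scene",(220,120))):
        k=proj(n,c+[0,0,zb]); print(n,((k.min(0)-o+.5)*5).round(),((k.max(0)-o+.5)*5).round())
E
```

```text
17.1 [ 0.4598 -0.0905  0.1199] [-0.7 -0.9  0.3] 0.17158665066909626 [ 0.6   0.53 -0.73  2.23  0.64  0.6   0.73]
top [267. 255.] [313. 292.]
scene [645. 298.] [689. 318.]
```

View pics/m7.png

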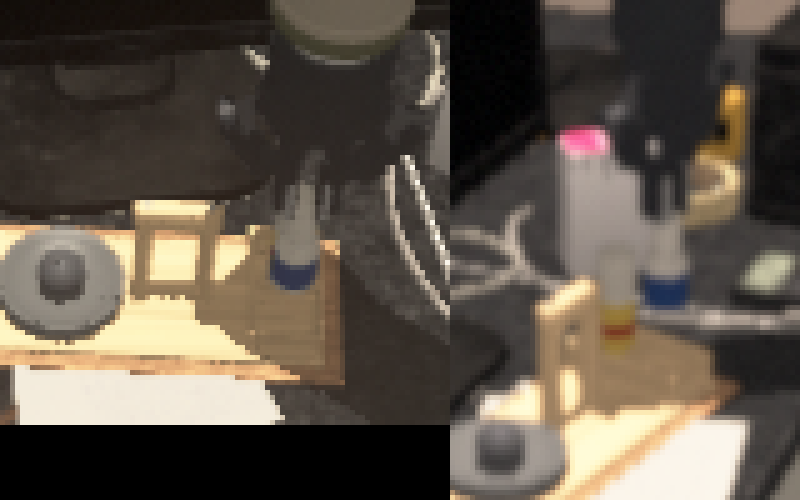

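play_rows(
  motion="230 0 0 10 0 0 0; 230 0 0 15 0 0 0; 230 0 0 15 0 0 0; 230 0 0 12 0 0 0; 230 0 0 6 0 0 0; 230 0 0 2 0 0 0; 230 0 0 0 0 0 0; 230 0 0 0 0 0 0",
)

```text
time_s: 18.0
tool_pos: [0.4598, -0.0914, 0.06]
orientation: [[-0.973, 0.232, 0.001], [0.232, 0.973, -0.0], [-0.001, 0.0, -1.0]]
force: [-0.4, 1.1, -0.2]
opening: 0.175
```

play_rows(
  motion="230 0 0 1 0 0 0; 230 0 0 1 0 0 0; 230 0 0 0 0 0 0; 150 0 0 0 0 0 0; 150 0 0 0 0 0 0; 150 0 0 0 0 0 0; 150 0 0 0 0 0 0; 150 0 0 -10 0 0 0; 150 0 0 -25 0 0 0; 150 0 0 -35 0 0 0; 150 0 0 -35 0 0 0; 150 0 0 -25 0 0 0; 150 0 0 -10 0 0 0; 150 0 0 0 0 0 0",
)

```text
time_s: 19.4
tool_pos: [0.46, -0.0916, 0.1989]
orientation: [[-0.973, 0.232, 0.002], [0.232, 0.973, -0.001], [-0.002, -0.0, -1.0]]
force: [-0.7, 0.4, -0.3]
opening: 0.407
```

```bash
python3 look.py 8 310,150,90,85 310,130,70,85
```

```text
19.4 [ 0.46   -0.0916  0.1989] [-0.7  0.4 -0.3] 0.4071347560827226 [ 0.72  0.42 -0.86  2.15  0.47  0.76  0.89]
```

View pics/m8.png

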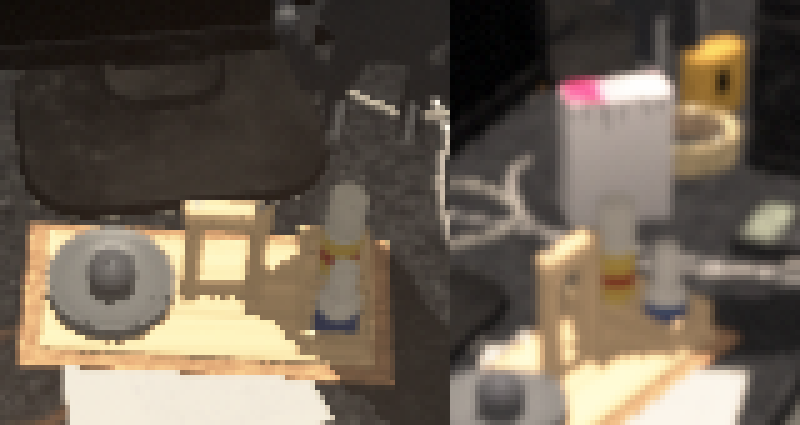

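Run:
```python
from h import *
plan([((.500,-.020,.16),-.233)],100,40,.13)
```

```text
100 0 1 0 0 0 0.01; 100 -1 1 1 0 0 0.04; 100 0 3 1 0 0 0.06; 100 -1 4 2 0 0 0.07; 100 -1 5 2 0 0 0.09; 100 0 5 3 0 0 0.1; 100 1 6 2 0 0 0.11; 100 1 6 3 0 0 0.12; 100 2 6 3 0 0 0.12; 100 3 6 3 0 0 0.13; 100 3 6 3 0 0 0.12; 100 4 4 3 0 0 0.12; 100 4 4 2 0 0 0.11; 100 5 4 3 0 0 0.1; 100 4 2 2 0 0 0.09; 100 3 2 2 0 0 0.07; 100 3 1 1 0 0 0.06; 100 2 1 1 0 0 0.04; 100 0 0 0 0 0 0.01

end [ 0.5    -0.0204  0.16  ] 19
```

play_rows(
  motion="100 0 1 0 0 0 0.01; 100 -1 1 1 0 0 0.04; 100 0 3 1 0 0 0.06; 100 -1 4 2 0 0 0.07; 100 -1 5 2 0 0 0.09; 100 0 5 3 0 0 0.1; 100 1 6 2 0 0 0.11; 100 1 6 3 0 0 0.12; 100 2 6 3 0 0 0.12; 100 3 6 3 0 0 0.13; 100 3 6 3 0 0 0.12; 100 4 4 3 0 0 0.12; 100 4 4 2 0 0 0.11; 100 5 4 3 0 0 0.1; 100 4 2 2 0 0 0.09; 100 3 2 2 0 0 0.07; 100 3 1 1 0 0 0.06; 100 2 1 1 0 0 0.04; 100 0 0 0 0 0 0.01; 100 0 0 0 0 0 0",
)

```text
time_s: 21.5
tool_pos: [0.5001, -0.0198, 0.1598]
orientation: [[0.23, 0.973, -0.002], [0.973, -0.23, -0.0], [-0.001, -0.002, -1.0]]
force: [0.2, -0.1, -0.1]
opening: 0.607
```

play_rows(
  motion="100 0 0 10 0 0 0; 100 0 0 15 0 0 0; 100 0 0 10 0 0 0; 100 0 0 5 0 0 0; 100 0 0 0 0 0 0",
)

```text
time_s: 22.0
tool_pos: [0.5001, -0.0201, 0.1197]
orientation: [[0.231, 0.973, -0.002], [0.973, -0.231, 0.0], [-0.0, -0.002, -1.0]]
force: [0.2, -0.1, -0.8]
opening: 0.608
```

```bash
python3 look.py 9 310,140,90,95 290,120,70,95;python3 - <<'E'
from h import *
s=env.sense();p=s["tool_pos"];y=s["orientation"][:,1]; print(s["orientation"].round(3).tolist())
for n,o in(("top",(310,140)),("scene",(200,120))):
    for q in (p,p+y*.03,p-y*.03): print(n,((proj(n,q)[0]-o+.5)*5).round())
E
```

```text
22.0 [ 0.5001 -0.0201  0.1197] [ 0.2 -0.1 -0.8] 0.6076048055781055 [ 0.17  0.49 -0.33  2.18  0.31  0.52 -0.63]
[[0.231, 0.973, -0.0], [0.973, -0.231, 0.0], [0.0, -0.0, -1.0]]
top [230. 246.]
top [230. 212.]
top [229. 281.]
scene [673. 279.]
scene [638. 267.]
scene [709. 290.]
```

View pics/m9.png

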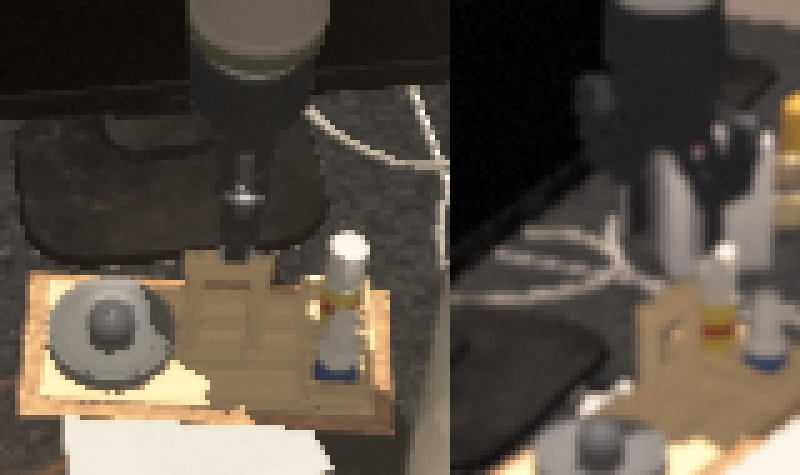

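play_rows(
  motion="100 0 0 8 0 0 0; 100 0 0 12 0 0 0; 100 0 0 11 0 0 0; 100 0 0 6 0 0 0; 100 0 0 2 0 0 0; 100 0 0 0 0 0 0",
)

```text
time_s: 22.7
tool_pos: [0.5003, -0.02, 0.0811]
orientation: [[0.231, 0.973, -0.001], [0.973, -0.231, 0.0], [-0.0, -0.001, -1.0]]
force: [0.3, 0.8, 0.4]
opening: 0.607
```

play_rows(
  motion="160 0 0 0 0 0 0; 180 0 0 0 0 0 0; 195 0 0 0 0 0 0; 205 0 0 0 0 0 0; 215 0 0 0 0 0 0; 230 0 0 0 0 0 0; 255 0 0 0 0 0 0; 255 0 0 0 0 0 0; 255 0 0 0 0 0 0",
  grip_force=60,
)

```text
time_s: 23.6
tool_pos: [0.5002, -0.0201, 0.0818]
orientation: [[0.231, 0.973, -0.0], [0.973, -0.231, -0.0], [-0.0, -0.0, -1.0]]
force: [-3.5, -0.4, 6.4]
opening: 0.14
```

```bash
python3 look.py 10 310,140,90,95 290,120,70,95; python3 -c "
from rig import env;s=env.sense();print(s['wrist_torque'],s['orientation'].round(4).tolist())"
```

```text
23.6 [ 0.5002 -0.0201  0.0818] [-3.5 -0.4  6.4] 0.1404675844915574 [ 0.13  0.55 -0.28  2.21  0.36  0.43 -0.68]
[0.00497051 0.54852794 0.00615048] [[0.2309, 0.973, -0.0004], [0.973, -0.2309, -0.0002], [-0.0003, -0.0004, -1.0]]
```

View pics/m10.png

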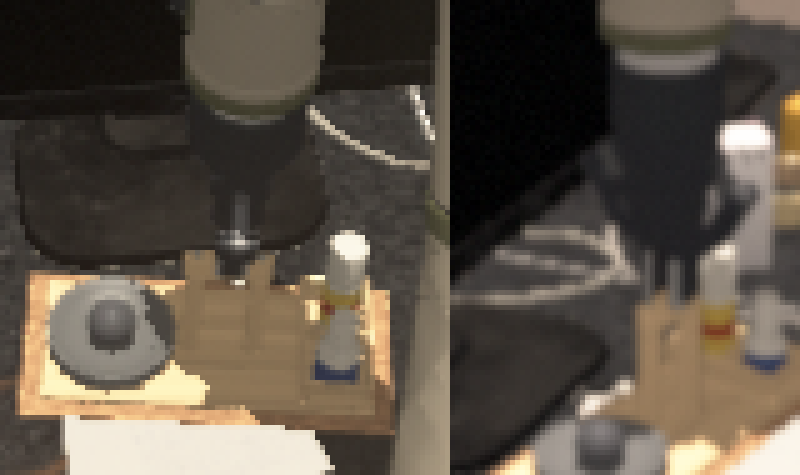

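play_rows(
  motion="255 0 0 -1 0 0 0; 255 0 0 -2 0 0 0; 255 0 0 -3 0 0 0; 255 0 0 -3 0 0 0; 255 0 0 -2 0 0 0; 255 0 0 -1 0 0 0; 255 0 0 0 0 0 0; 255 0 0 0 0 0 0; 255 0 0 0 0 0 0",
)

```text
time_s: 24.6
tool_pos: [0.5005, -0.0201, 0.0935]
orientation: [[0.231, 0.973, -0.0], [0.973, -0.231, 0.0], [-0.0, -0.0, -1.0]]
force: [0.4, 0.4, -4.4]
opening: 0.143
```

```bash
python3 look.py 11 310,140,90,95 290,120,70,95; python3 -c "
from rig import env;s=env.sense();print(s['wrist_torque'],s['orientation'].round(4).tolist())"
```

```text
24.6 [ 0.5005 -0.0201  0.0935] [ 0.4  0.4 -4.4] 0.14335428328981759 [ 0.14  0.53 -0.3   2.2   0.34  0.46 -0.66]
[-0.01941648 -0.01707317  0.04587381] [[0.2309, 0.973, -0.0002], [0.973, -0.2309, 0.0], [-0.0, -0.0002, -1.0]]
```

View pics/m11.png

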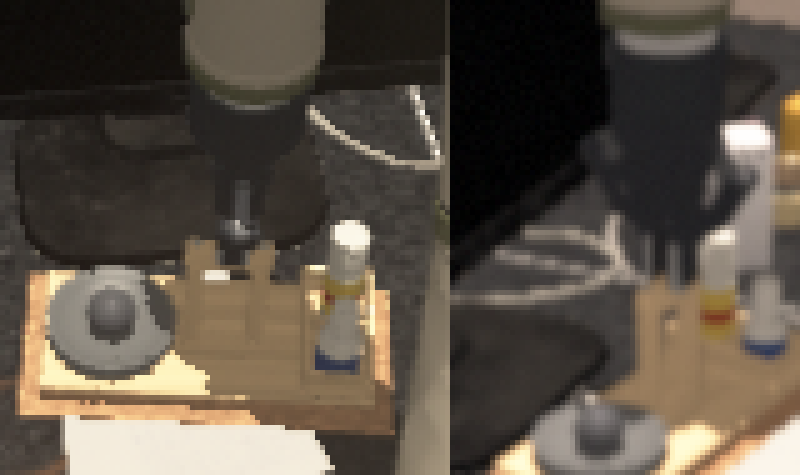

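play_rows(
  motion="255 0 0 -1 0 0 0; 255 0 0 -3 0 0 0; 255 0 0 -5 0 0 0; 255 0 0 -7 0 0 0; 255 0 0 -9 0 0 0; 255 0 0 -10 0 0 0; 255 0 0 -10 0 0 0; 255 0 0 -10 0 0 0; 255 0 0 -10 0 0 0; 255 0 0 -10 0 0 0; 255 0 0 -9 0 0 0; 255 0 0 -8 0 0 0; 255 0 0 -6 0 0 0; 255 0 0 -5 0 0 0; 255 0 0 -3 0 0 0; 255 0 0 -1 0 0 0; 255 0 0 0 0 0 0; 255 0 0 0 0 0 0",
)

```text
time_s: 26.5
tool_pos: [0.5004, -0.0201, 0.2003]
orientation: [[0.231, 0.973, -0.001], [0.973, -0.231, -0.0], [-0.0, -0.001, -1.0]]
force: [0.0, 0.2, -5.5]
opening: 0.138
```

```bash
python3 look.py 12 310,130,90,95 280,100,70,110
python3 - <<'E'
from h import *
plan([((.460,-.020,.2015),-.233),((.460,-.020,.2015),1.338)],255,6,.05)
E
```

```text
26.5 [ 0.5004 -0.0201  0.2003] [ 0.   0.2 -5.5] 0.13784748458615131 [ 0.23  0.37 -0.4   2.1   0.22  0.71 -0.54]
255 0 -1 0 0 0 0; 255 -1 -2 0 0 0 0; 255 -1 -4 0 0 0 0; 255 -1 -5 0 0 0 0; 255 -1 -5 -1 0 0 0; 255 -1 -5 0 0 0 0; 255 -1 -6 0 0 0 0; 255 -2 -4 0 0 0 0; 255 0 -4 0 0 0 0; 255 -1 -2 0 0 0 0; 255 0 -1 0 0 0 0; 255 0 0 0 0 0 0; 255 0 0 0 0 0 -0.01; 255 0 0 0 0 0 -0.01; 255 0 0 0 0 0 -0.01; 255 0 0 0 0 0 -0.02; 255 0 0 0 0 0 -0.02; 255 0 0 0 0 0 -0.02; 255 0 0 0 0 0 -0.03; 255 0 0 0 0 0 -0.02

255 0 0 0 0 0 -0.04; 255 0 0 0 0 0 -0.03; 255 0 0 0 0 0 -0.04; 255 0 0 0 0 0 -0.03; 255 0 0 0 0 0 -0.04; 255 0 0 0 0 0 -0.04; 255 0 0 0 0 0 -0.05; 255 0 0 0 0 0 -0.04; 255 0 0 0 0 0 -0.05; 255 0 0 0 0 0 -0.04; 255 0 0 0 0 0 -0.05; 255 0 0 0 0 0 -0.05; 255 0 0 0 0 0 -0.05; 255 0 0 0 0 0 -0.05; 255 0 0 0 0 0 -0.05; 255 0 0 0 0 0 -0.04; 255 0 0 0 0 0 -0.05; 255 0 0 0 0 0 -0.05; 255 0 0 0 0 0 -0.05; 255 0 0 0 0 0 -0.05

255 0 0 0 0 0 -0.04; 255 0 0 0 0 0 -0.05; 255 0 0 0 0 0 -0.04; 255 0 0 0 0 0 -0.05; 255 0 0 0 0 0 -0.04; 255 0 0 0 0 0 -0.04; 255 0 0 0 0 0 -0.04; 255 0 0 0 0 0 -0.03; 255 0 0 0 0 0 -0.03; 255 0 0 0 0 0 -0.04; 255 0 0 0 0 0 -0.02; 255 0 0 0 0 0 -0.03; 255 0 0 0 0 0 -0.02; 255 0 0 0 0 0 -0.02; 255 0 0 0 0 0 -0.02; 255 0 0 0 0 0 -0.01; 255 0 0 0 0 0 -0.01; 255 0 0 0 0 0 -0.01; 255 0 0 0 0 0 0

end [ 0.4604 -0.0198  0.2013] 59
```

View pics/m12.png

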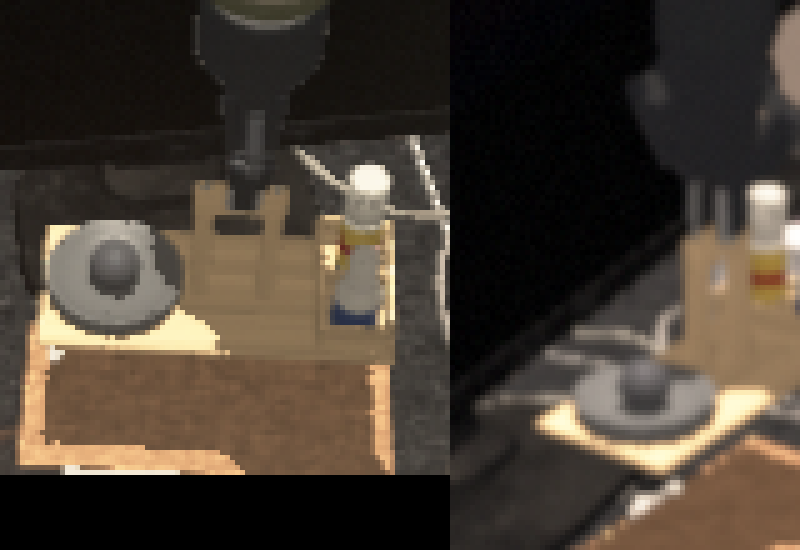

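play_rows(
  motion="255 -0.2 -1 0 0 0 0; 255 -0.5 -2 0 0 0 0; 255 -0.7 -3 0 0 0 0; 255 -1 -4 0 0 0 0; 255 -1.2 -5 0 0 0 0; 255 -1.2 -5 0 0 0 0; 255 -1.2 -5 0 0 0 0; 255 -1.2 -5 0 0 0 0; 255 -1 -4 0 0 0 0; 255 -0.7 -3 0 0 0 0; 255 -0.2 -1 0 0 0 0; 255 0 0 0 0 0 0; 255 0 0 0 0 0 -0.01; 255 0 0 0 0 0 -0.02; 255 0 0 0 0 0 -0.03; 255 0 0 0 0 0 -0.04; 255 0 0 0 0 0 -0.05; 255 0 0 0 0 0 -0.05; 255 0 0 0 0 0 -0.05; 255 0 0 0 0 0 -0.05",
)

```text
time_s: 28.6
tool_pos: [0.4616, -0.0202, 0.2005]
orientation: [[-0.07, 0.998, -0.0], [0.998, 0.07, 0.0], [0.0, -0.0, -1.0]]
force: [1.0, -0.1, -5.6]
opening: 0.137
```

play_rows(
  motion="255 0 0 0 0 0 -0.05; 255 0 0 0 0 0 -0.05; 255 0 0 0 0 0 -0.05; 255 0 0 0 0 0 -0.05; 255 0 0 0 0 0 -0.04; 255 0 0 0 0 0 -0.03; 255 0 0 0 0 0 -0.02; 255 0 0 0 0 0 -0.01; 255 0 0 0 0 0 0; 255 0 0 0 0 0 0",
)

```text
time_s: 29.6
tool_pos: [0.4615, -0.0202, 0.2005]
orientation: [[-0.359, 0.934, -0.0], [0.934, 0.359, -0.0], [-0.0, -0.0, -1.0]]
force: [-0.1, 1.3, -4.6]
opening: 0.137
```

```bash
python3 look.py 13 310,140,90,95 280,100,70,110
```

```text
29.6 [ 0.4615 -0.0202  0.2005] [-0.1  1.3 -4.6] 0.13679248267252878 [ 0.36  0.35 -0.57  2.17  0.29  0.7  -0.04]
```

View pics/m13.png

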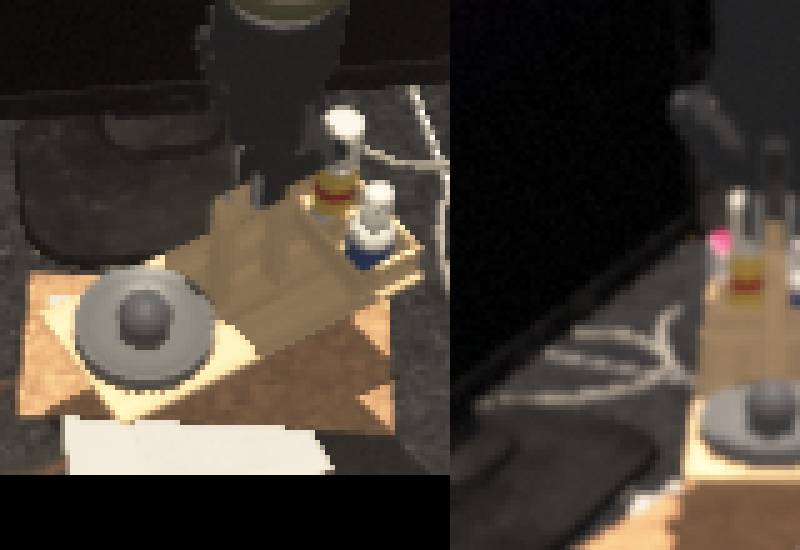

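play_rows(
  motion="255 0 0 0 0 0 -0.01; 255 0 0 0 0 0 -0.02; 255 0 0 0 0 0 -0.03; 255 0 0 0 0 0 -0.04; 255 0 0 0 0 0 -0.05; 255 0 0 0 0 0 -0.05; 255 0 0 0 0 0 -0.05; 255 0 0 0 0 0 -0.05; 255 0 0 0 0 0 -0.05; 255 0 0 0 0 0 -0.05; 255 0 0 0 0 0 -0.05; 255 0 0 0 0 0 -0.05; 255 0 0 0 0 0 -0.05; 255 0 0 0 0 0 -0.05; 255 0 0 0 0 0 -0.05; 255 0 0 0 0 0 -0.05; 255 0 0 0 0 0 -0.05; 255 0 0 0 0 0 -0.05; 255 0 0 0 0 0 -0.05; 255 0 0 0 0 0 -0.04",
)

```text
time_s: 31.7
tool_pos: [0.4615, -0.0203, 0.2005]
orientation: [[-0.952, 0.305, -0.0], [0.305, 0.952, -0.0], [0.0, -0.0, -1.0]]
force: [0.3, -0.3, -4.8]
opening: 0.142
```

play_rows(
  motion="255 0 0 0 0 0 -0.03; 255 0 0 0 0 0 -0.02; 255 0 0 0 0 0 -0.02; 255 0 0 0 0 0 -0.01; 255 0 0 0 0 0 0; 255 0 0 0 0 0 0; 255 0 0 0 0 0 0; 255 0 0 0 0 0 0; 255 0 0 0 0 0 0; 255 0 0 0 0 0 0; 255 0 0 0 0 0 0; 255 0 0 0 0 0 0",
)

```text
time_s: 32.9
tool_pos: [0.4615, -0.0201, 0.2006]
orientation: [[-0.973, 0.232, -0.0], [0.232, 0.973, -0.0], [0.0, -0.0, -1.0]]
force: [-0.0, -0.2, -4.7]
opening: 0.14
```

```bash
python3 look.py 14 310,140,90,110 280,100,70,110; python3 -c "
from rig import env;s=env.sense();print(abs(s['dq']).max(),s['wrist_torque'],s['orientation'].round(4).tolist())"
```

```text
32.9 [ 0.4615 -0.0201  0.2006] [-0.  -0.2 -4.7] 0.13959377119740918 [ 0.55  0.4  -0.83  2.16  0.44  0.75  0.77]
0.003046260394562466 [0.05224984 0.04203675 0.00933363] [[-0.9728, 0.2316, -0.0], [0.2316, 0.9728, -0.0], [0.0, -0.0, -1.0]]
```

View pics/m14.png

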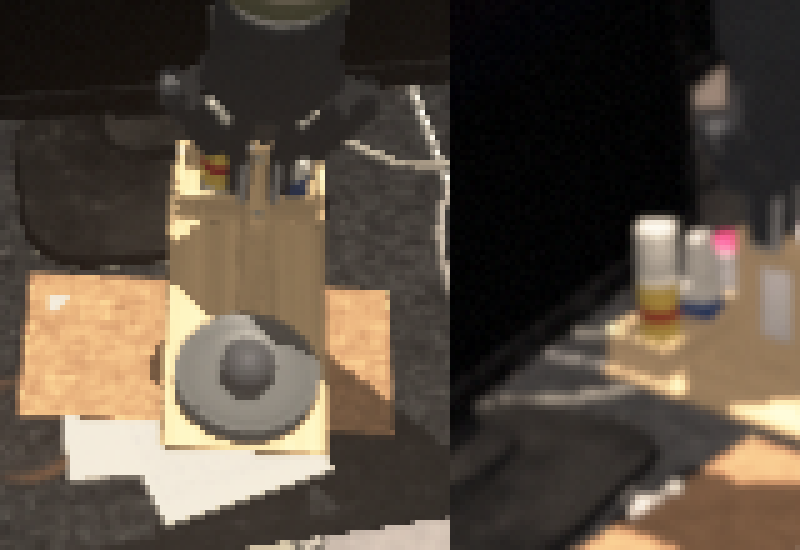

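View pics/scene14.png

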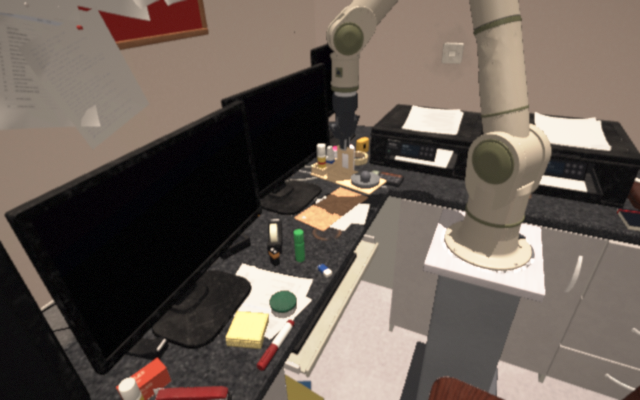

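```bash
python3 - <<'E'
from h import *
p=env.sense()["tool_pos"]; a=1.338+np.pi/2; ex=np.array([np.cos(a),np.sin(a)])
z0=p[2]-.0815+.003
d=p[:2]+.078*ex
for n,o in(("top",(310,140)),):
    for nm,z in(("dish rim",z0+.021),("ball c",z0+.027)): print(nm,((proj(n,[*d,z])[0]-o+.5)*5).round(1))
    t=np.linspace(0,6.28,40)
    k=proj(n,np.c_[d[0]+.046*np.cos(t),d[1]+.046*np.sin(t),0*t+z0+.021]);k=(k-o+.5)*5;print("rim box",k.min(0),k.max(0))
    K,R,tv=cam(n); dep=(R@np.array([*d,z0+.027])+tv)[2]; print("ball r zoomed",415.5*.017/dep*5)
E
python3 -c "
import cv2
i=cv2.imread('pics/top14.png')[198:232,340:380];cv2.imwrite('pics/b14.png',cv2.resize(i,None,fx=15,fy=15,interpolation=cv2.INTER_NEAREST))"
```

```text
dish rim [243.7 368.4]
ball c [244.4 362.8]
rim box [170.53389359 309.79629832] [317.28567175 429.36473465]
ball r zoomed 27.235896295839797
```

View pics/b14.png

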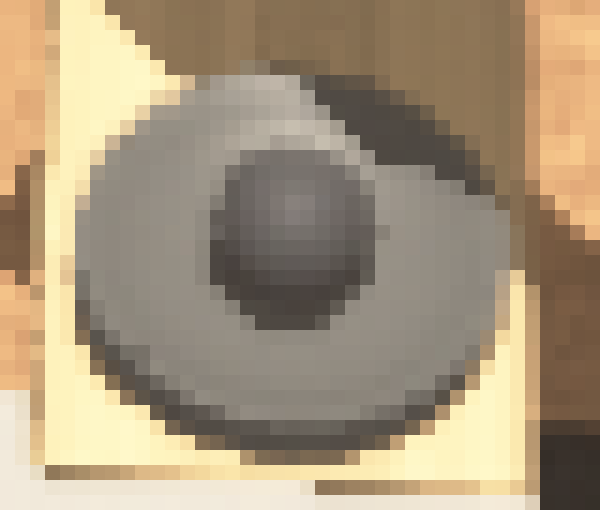

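```bash
python3 -c "
from rig import env
print(env.finish_job()); s=env.sense(); print(s['time_s'],s['tool_pos'],s['opening'])"
```

```text
the job is handed in; nothing more can be done
None
the job is handed in; nothing more can be done
```

The job is handed in. The glue stick stands in the far cell and the correction bottle in the near one. The arm is holding the caddy by its handle with its underside about 12 cm up, a quarter turn round with the dish towards the robot, drawn back about 4 cm.

**Last checks, at 32.9 s, just before handing in:**
- **Level and still:** the tool was vertical to within 0.001 rad and the fastest joint was at 0.003 rad/s. About 4.7 N hung on the wrist, and the grip was set to 60 N.
- **Square:** the tool's turn matches a caddy lying square across the mat to within about 0.01 rad.
- **Contents:** both items were upright in their cells. The ball was in the middle of the dish to within about 1 mm, judged from the top picture.
- **Bystanders:** by eye they had not moved. I did not measure them.

**One disagreement:** the gripper read about 15 mm when it closed on the bottle's cap, which the text gives as about 22 mm. I lifted the bottle slightly and looked before going on. It hung straight, then went into its cell cleanly.

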